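Present a freshly painted test panel from the drying cabinet to the inspection camera

TASK

Slide the clear sash of the drying cabinet fully up by its knob, pull the rack tray fully out by its own knob, lift the green test panel out of the rack and hold it up in front of the inspection camera: upright with its broad bare strip on top, the green paint square to the lens, centred on it and 16 cm from it. The paint is still soft, so keep the fingers off the painted rectangle; leave the other two panels standing in the rack, do not touch the camera, and leave the sash up and the tray out. Finish while holding the panel still in that place: it is not put down or let go.

Things in the scene. Friction and masses are not known exactly. Their poses are not given: they have to be found in the camera images.
- cabinet: Fixed clear drying cabinet with aluminium edges, 320 wide, 170 deep, 235 high (275 with the round spigot on its roof); origin at the centre of its underside; x points from front to back, y to the left seen from the front, z up. The sash closes its front (plane x = -75), in two upright channels, 32 x 24 mm, at the front corners, 425 high, joined by a beam at z = 423 to 439.
- sash (a joint): Vertical slide of the clear sash (274 wide, 195 high), m: 0 = closed, 0.18 = fully up against its stop. It starts closed or a little open. It rubs in its channels: about 11 N to raise it, and it stays wherever it is left. Its lower edge is 30 mm + this value above the bench; the panels, 106 mm high in the tray, only pass under it once it is well up.
- sash_knob (a point): Centre of the head of the black knob low on the middle of the sash. The head is a cylinder of 29 mm diameter and 21 mm length with its axis along the cabinet's x, on a 15 mm thick neck; its centre is 38 mm in front of the middle of the sash (34 mm clear of the plate behind it), its front end 49 mm. It rises with the sash: 80 mm above the bench when closed, 260 when fully up.
- tray (a joint): Level slide of the rack tray, m: 0 = home (starts there), 0.15 = fully out towards the robot side, against its stop. About 3 N to pull; it stays where it is left.
- tray_knob (a point): Centre of the head of the tray's black knob, same shape as the sash knob (head 29 mm diameter, 21 mm long, axis along the cabinet's x), in the middle of the tray's front lip, 38 mm above the bench, 34 mm clear of the lip and 58 mm in front of the sash plane when home. It moves along the cabinet's -x with the tray. The lip is 210 wide and reaches from 18 to 52 mm above the bench.
- rack (a point): Point on the tray's plate, 22 mm above the bench, at the middle of the light wooden rack that is fixed on it and moves with it; axes as the cabinet's. The rack is 84 deep (x), 176 wide (y), 14 high, with three slots 10.8 wide along x at y = -52, 0 and +52, open down to the plate. The rack's middle is 57 mm behind the sash plane when home, 93 mm in front of it when fully out.
- green_panel: Loose fibreboard test panel, about 90 g, standing 14 mm deep in one of the rack's slots (which one varies): 90 along its x, 9 thick along its y, 84 high along its z; origin at the centre of its lower edge. Its +y face, to the cabinet's left in the rack, carries the green paint; its top 36 mm and lower 14 mm are bare brown on both faces. Narrow top and end edges: dry green, may be touched.
- green_coat: The soft green painted rectangle, fixed to the panel: 74 mm wide, from 14 to 48 mm above the panel's lower edge, flush with its +y face (the back face is bare); its origin is the panel's origin. No finger may touch it.
- green_centre (a point): Centre of the green painted face, on its surface: 31 mm above the panel's lower edge, 4.5 mm out from its mid-plane.
- blue_panel: Bystander: panel of the same shape with blue paint and edges, in another slot.
- ochre_panel: Bystander: panel of the same shape with ochre yellow paint and edges, in another slot.
- camera_stand: Fixed grey stand of the inspection camera: base plate 130 x 110 x 14, steel column of 16 mm diameter, 374 high. Origin at the column's foot; the lens looks level along the stand's -x. The camera head with the lens is clamped on the column, its axis 195 to 255 mm above the bench.
- lens (a point): Centre of the front of the camera's black lens, inside a ring light of 74 mm outer diameter whose face is flush with it; its -x points where the lens looks, its z is up.
- focus (a point): Point on the lens axis 160 mm in front of the lens, in the air, where the centre of the green paint has to be; axes as those of lens.

How it is judged:
By the outcome, as a careful person would: the job done as asked, in the order asked, and still so for the second after the job is handed in, while the arm keeps its last pose, push and grip.
It also fails if it takes over 64 s, if anything falls off the work surface, if the arm or the gripper's body presses on something with over 40 N, if the wrist force passes 120 N, or if a joint passes its speed limit or range.

ROBOT

A 6-joint arm with a two-finger parallel gripper is mounted at the origin on the work surface; the furniture and walls round the work are solid. World frame = base frame: x ahead of the robot, y to its left, z up, the work surface at z = 0. Lengths are in m, angles in rad, forces in N, time in s.
With the tool pointing down it reaches from about 0.2 to 0.875 m from the base axis. Payload 3.4 kg.
Tool frame: the origin (TCP) lies on the centre line of the jaws, within the pads' length; the fingertips stand 17 mm ahead of it and the grasp point (between the pads) lies 2 mm behind it; y points along the fingers, z is the direction in which the jaws open and shut, and the axes are right-handed (so a half turn about y gives the same grasp; the last joint's range is limited). The gripper opens to 94 mm and grips with 3 to 60 N. Pads are 16 mm wide; open, the fingers measure 119 mm over their backs; the gripper's body (75 mm by 177 mm) begins 78 mm behind the grasp point.
Start: joints at [1.225, 0.276, 1.505, -0, 1.361, -0.121], TCP at [0.128, 0.561, 0.222] pointing down, gripper open.
Joint ranges: [-2.89, 2.89], [-0.75, 2.08], [0.22, 2.7], [-1.18, 4.32], [0.11, 2.71], [-2.7, 2.7]. Speed limits (rad/s): [2.57, 2.57, 3.14, 3.14, 3.14, 3.14].

INTERFACE

Orientations are given as a unit quaternion [w, x, y, z].
In Python, from workcell import env gives the robot as it stands.
- The arm moves only by the shell command python3 -m handwheel 'ROWS' [OPENING] [FORCE]. ROWS is a JSON object of lists of equal length, an entry for each row: "linear": the shift along the tool's x, y, z in m, a list of three; "twist": the turn, a rotation vector about the tool's x, y, z in degrees, a list of three. In form: {"linear": [[tx, ty, tz], ...], "twist": [[ax, ay, az], ...]}. A call has 1 to 12 rows; each row shifts and turns the commanded pose from where the row before left it, along the tool's axes as they then stand; what a row does not reach is not made up. A row lasts 1/12 s, in which the tool goes at most 41.7 mm and 7.16 degrees, less where a joint would pass 70% of its speed; a pose out of reach is approached as far as the arm can. A call with a gripper value outside its range is refused whole. OPENING is the finger opening in m, from 0 to 0.094, set as the call begins (- or left out, the last holds). The fingers move at their own pace and stop on an object; FORCE is the grip in N (left out, the last holds). Time passes only in rows, so rows that do not move let the fingers close. It gives the time, the measured TCP pose, the force and the opening at its end, in the units of the state.
- env.get_state(): the state, without advancing time (a new reading comes with each control period).
- env.grab_frame(name): name is "scene" or "top"; returns a dict with "img" (384x512x3 uint8, red, green, blue), "intrinsics" (3x3 intrinsics, pixels), "R" (3x3) and "t" (3): a world point X has camera coordinates R X + t. Camera axes: x right, y down, z forward; pixel columns grow to the right and rows downward; lengths in m; the calibration is good to about 2 mm. A picture is of the moment at which its call begins. There is no depth.
- env.job_done(): hands the job in, once; it reports no verdict.
Trained networks look in the newest picture that a camera, given by its name, has taken for a name from the list of things; names that differ only in an ending like _2 or _b are one class to them, and where a whole thing is asked for, a point or a joint stands for the part that bears it (a point fixed in the world has none). Each returns a list of dicts, best first, with "conf" (0 to 1); they miss things now and then, are a little off and sometimes report something else, mostly with a low value. They report only what shows in the picture. A call takes as long as a camera call.
- env.boxes_of(camera, thing): "location" ([x, y, z] in m, in world coordinates, good to about 4 mm: the middle of the surface that is visible of it).
- env.place_of(camera, thing): "location" ([x, y, z] in m, in world coordinates, good to about 4 mm: a listed point, or the origin of a listed thing).
The state is a dict: "t": time; "q": joint angles; "dq": joint speeds; "joint_efforts": joint torques, N m; "eef_pos": TCP position; "eef_rot": TCP orientation; "wrist_force": force on the tool from outside, world axes, zero at the start; "wrist_torque": the same for the moment, N m; "finger_gap": finger opening in m.
Only numpy, scipy, OpenCV 4.12 (cv2) and the standard library are available. Lean on these libraries where they do the work, as an engineer would, in place of code of your own. Each camera call takes 0.05 s, during which the arm holds its last target. There are 200 camera calls.

## Working session

There is one attempt and no reset: what is moved stays moved. The work goes in short steps, Python scripts to look and compute and a shell command to move; the robot and the scene stay as the last step left them, time stands still between calls to the robot, and variables do not carry over. Pictures are saved under pics/ and viewed, about 8 in all and at most 12, crops included, and the job is handed in when it is done.

```bash
ls; mkdir -p pics
cat > h.py <<'E'
import numpy as np, cv2
from workcell import env
from scipy.spatial.transform import Rotation as Ro
np.set_printoptions(precision=4,suppress=True)
def snap(cam,name):
    f=env.grab_frame(cam); cv2.imwrite('pics/'+name+'.png',cv2.cvtColor(f['img'],cv2.COLOR_RGB2BGR)); return f
def st():
    s=env.get_state(); w,x,y,z=s['eef_rot']; R=Ro.from_quat([x,y,z,w]).as_matrix(); return s,np.array(s['eef_pos']),R
def proj(f,X):
    c=f['R']@np.array(X)+f['t']; p=f['intrinsics']@c; return p[:2]/p[2]
E
python3 - <<'E'
from h import *
for c in ['scene','top']:
    f=snap(c,c+'0')
    print(c,'cam pos',-f['R'].T@f['t'])
    for n in ['cabinet','sash_knob','tray_knob','rack','green_panel','green_centre','blue_panel','ochre_panel','camera_stand','lens','focus']:
        r=env.place_of(c,n)
        print(n,[(np.array(d['location']),round(d['conf'],2)) for d in r[:2]])
s,p,R=st();print(s,R)
a=cv2.imread('pics/scene0.png');b=cv2.imread('pics/top0.png')
E
```

```text
pics
scene cam pos [1.373  1.1681 1.329 ]
cabinet [(array([ 0.6052, -0.4118,  0.0029]), 0.94)]
sash_knob [(array([ 0.5023, -0.3565,  0.1116]), 0.41)]
tray_knob [(array([ 0.4859, -0.352 ,  0.04  ]), 0.63)]
rack []
green_panel [(array([0.4106, 0.3834, 0.2084]), 0.73)]
green_centre []
blue_panel []
ochre_panel []
camera_stand [(array([0.3672, 0.4923, 0.005 ]), 0.66)]
lens [(array([0.4119, 0.3825, 0.2079]), 0.67)]
focus []
top cam pos [-0.4613 -0.1775  1.4131]
cabinet [(array([ 0.5994, -0.4092, -0.0003]), 0.88)]
sash_knob [(array([ 0.5053, -0.3583,  0.1088]), 0.73)]
tray_knob [(array([ 0.4819, -0.3493,  0.0401]), 0.86)]
rack [(array([ 0.5881, -0.3931,  0.0259]), 0.88)]
green_panel []
green_centre [(array([ 0.5047, -0.3611,  0.1119]), 0.62)]
blue_panel []
ochre_panel []
camera_stand [(array([0.3663, 0.496 , 0.0055]), 0.84)]
lens []
focus []
{'t': 1.2, 'q': array([ 1.225 ,  0.2759,  1.5049,  0.    ,  1.3607, -0.121 ]), 'dq': array([ 0.0005, -0.001 , -0.0005, -0.0008,  0.0008,  0.001 ]), 'joint_efforts': array([  0.0019, -40.4473, -23.7503,   0.07  ,   0.0248,  -0.    ]), 'eef_pos': array([0.1282, 0.5606, 0.2225]), 'eef_rot': array([ 0.7027, -0.7026,  0.0793, -0.0793]), 'wrist_force': array([0.2963, 0.1937, 0.3579]), 'wrist_torque': array([-0.0157, -0.0083,  0.0045]), 'finger_gap': 0.09418751827086196} [[ 0.9749  0.      0.2229]
 [-0.2229  0.0001  0.9749]
 [ 0.     -1.      0.0001]]
```

View pics/scene0.png

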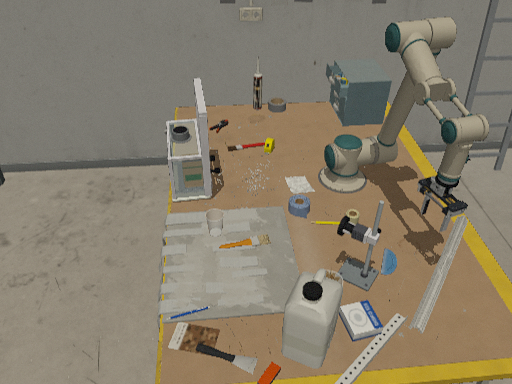

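View pics/top0.png

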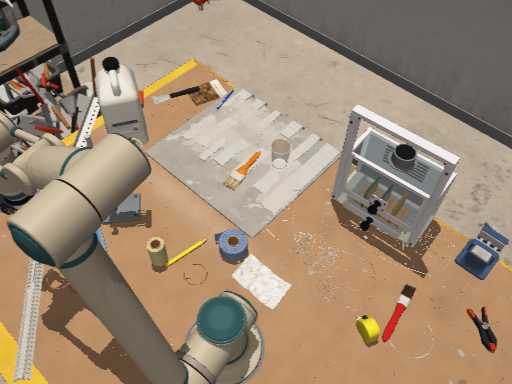

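Scene view: cabinet around (190,165), inspection camera at about (360,230), arm at the right. Top view: sash knob at about (377,207), tray knob at (365,224). I'll crop in to see the slots, and average the detections.

Run:
```python
from h import *
a=cv2.imread('pics/scene0.png');b=cv2.imread('pics/top0.png')
r=lambda im:cv2.resize(im,(400,400),interpolation=cv2.INTER_CUBIC)
cv2.imwrite('pics/crop1.png',np.hstack([r(a[100:210,140:250]),r(b[110:240,335:465])]))
for n in ['cabinet','sash_knob','tray_knob','camera_stand','lens']:
    L=[]
    for c in ['scene','top']:
        for k in range(4):
            env.grab_frame(c)
            d=[e for e in env.place_of(c,n) if e['conf']>.3]
            if d: L.append(d[0]['location'])
    L=np.array(L); print(n,len(L),np.median(L,0),L.std(0))
```

```text
cabinet 8 [ 0.6038 -0.4108  0.0013] [0.0033 0.0017 0.0016]
sash_knob 6 [ 0.5027 -0.358   0.1101] [0.0016 0.0019 0.0016]
tray_knob 8 [ 0.4849 -0.3481  0.0392] [0.0019 0.0021 0.0014]
camera_stand 8 [0.369  0.495  0.0028] [0.0016 0.0007 0.0018]
lens 4 [0.4103 0.381  0.2088] [0.0013 0.0006 0.0007]
```

View pics/crop1.png

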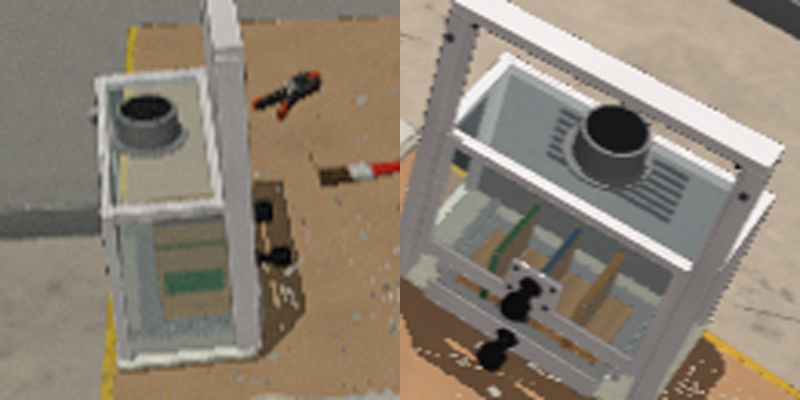

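Green is in the cabinet's left slot (y = +52), blue in the middle and ochre on the right. The cabinet yaw is about -27.6°, the sash is about 30 mm open, and the lens heading is about -70°. I'll move now: up, retract, then swing over to the cabinet side.

```bash
python3 -m handwheel '{"linear":[[0.005,-0.029,-0.022],[0.005,-0.029,-0.022],[0.005,-0.029,-0.022],[0.005,-0.029,-0.022],[0.005,-0.029,-0.022],[0.005,-0.029,-0.022],[0.005,-0.029,-0.022]],"twist":[[0,0,0],[0,0,0],[0,0,0],[0,0,0],[0,0,0],[0,0,0],[0,0,0]]}' 0.094 30
python3 -m handwheel '{"linear":[[0.024,0,-0.029],[0.024,0,-0.029],[0.024,0,-0.029],[0.024,0,-0.029],[0.024,0,-0.029],[0.024,0,-0.029],[0.024,0,-0.029],[0.024,0,-0.029],[0.024,0,-0.029],[0.024,0,-0.029],[0.024,0,-0.029],[0.024,0,-0.029]],"twist":[[0,1.2,0],[0,1.2,0],[0,1.2,0],[0,1.2,0],[0,1.2,0],[0,1.2,0],[0,1.2,0],[0,1.2,0],[0,1.2,0],[0,1.2,0],[0,1.2,0],[0,1.2,0]]}'
python3 -c "
from h import *
s,p,R=st();print(s['q'],p,R)"
```

```text
t: 5.78
eef_pos: [0.1277, 0.4012, 0.427]
eef_rot: [0.703, -0.702, 0.079, -0.079]
wrist_force: [-0.2, 0.8, -0.4]
finger_gap: 0.094
t: 6.78
eef_pos: [0.2827, -0.0222, 0.4258]
eef_rot: [0.687, -0.687, 0.167, -0.168]
wrist_force: [1.8, -0.1, -1.1]
finger_gap: 0.0941
[-0.3261 -0.2375  1.5473  0.0005  1.83   -1.4192] [ 0.2827 -0.0222  0.4258] [[ 0.8881  0.0019  0.4596]
 [-0.4596 -0.0001  0.8881]
 [ 0.0017 -1.      0.0007]]
```

```bash
python3 -m handwheel '{"linear":[[0.024,0.014,-0.0225],[0.024,0.014,-0.0225],[0.024,0.014,-0.0225],[0.024,0.014,-0.0225],[0.024,0.014,-0.0225],[0.024,0.014,-0.0225],[0.024,0.014,-0.0225],[0.024,0.014,-0.0225],[0.024,0.014,-0.0225]],"twist":[[0,0,0],[0,0,0],[0,0,0],[0,0,0],[0,0,0],[0,0,0],[0,0,0],[0,0,0],[0,0,0]]}' 0.07
python3 -m handwheel '{"linear":[[0,0,0],[0,0,0],[0,0,0],[0,0,0],[0,0,0],[0,0,0],[0,0,0],[0,0,0]],"twist":[[0,0,-6.5],[0,0,-6.5],[0,0,-6.5],[0,0,-6.5],[0,0,-6.5],[0,0,-6.5],[0,0,-6],[0,0,0]]}'
cat >> h.py <<'E'
def go(T):
    s,p,R=st(); print('q',s['q'],'p',p,'\n',R); print('tool delta',R.T@(np.array(T)-p),'world',np.array(T)-p)
E
python3 -c "
from h import *
y=np.array([.626,-.327,-.707]);go(np.array([.5027,-.358,.110])-.07*y)"
```

```text
t: 7.53
eef_pos: [0.3824, -0.301, 0.2988]
eef_rot: [0.687, -0.687, 0.167, -0.167]
wrist_force: [0.6, -0.1, 0.7]
finger_gap: 0.0701
t: 8.2
eef_pos: [0.3796, -0.2948, 0.2946]
eef_rot: [-0.577, 0.697, 0.101, 0.413]
wrist_force: [-0.2, 1.4, -0.5]
finger_gap: 0.0701
q [-1.1771 -0.2628  2.1307  0.6991  0.775  -2.6543] p [ 0.3796 -0.2948  0.2946] 
 [[ 0.6386  0.6178  0.4589]
 [-0.3354 -0.3133  0.8885]
 [ 0.6926 -0.7213  0.0071]]
tool delta [-0.0294  0.159  -0.0004] world [ 0.0792 -0.0403 -0.1351]
```

Joint 6 is near its limit, so I'll take the equivalent grasp half a turn about the tool's y.

```bash
python3 -m handwheel '{"linear":[[0,0,0],[0,0,0],[0,0,0],[0,0,0],[0,0,0],[0,0,0],[0,0,0],[0,0,0],[0,0,0],[0,0,0],[0,0,0],[0,0,0]],"twist":[[0,7,0],[0,7,0],[0,7,0],[0,7,0],[0,7,0],[0,7,0],[0,7,0],[0,7,0],[0,7,0],[0,7,0],[0,7,0],[0,7,0]]}'
python3 -m handwheel '{"linear":[[0,0,0],[0,0,0],[0,0,0],[0,0,0],[0,0,0],[0,0,0],[0,0,0],[0,0,0],[0,0,0],[0,0,0],[0,0,0],[0,0,0]],"twist":[[0,7,0],[0,7,0],[0,7,0],[0,7,0],[0,7,0],[0,7,0],[0,7,0],[0,7,0],[0,7,0],[0,7,0],[0,7,0],[0,7,0]]}'
python3 -m handwheel '{"linear":[[0,0,0],[0,0,0],[0,0,0]],"twist":[[0,6,0],[0,6,0],[0,0,0]]}'
python3 -c "
from h import *
y=np.array([.626,-.327,-.707]);go(np.array([.5027,-.358,.110])-.07*y)"
```

```text
t: 9.2
eef_pos: [0.3833, -0.2997, 0.3004]
eef_rot: [-0.496, 0.242, -0.31, 0.774]
wrist_force: [-0.1, 0.1, -0.4]
finger_gap: 0.0698
t: 10.2
eef_pos: [0.3833, -0.2997, 0.3004]
eef_rot: [-0.162, -0.338, -0.562, 0.737]
wrist_force: [-0.1, 0.1, 0.1]
finger_gap: 0.0697
t: 10.45
eef_pos: [0.3833, -0.2997, 0.3004]
eef_rot: [-0.103, -0.412, -0.575, 0.699]
wrist_force: [-0.1, 0.1, 0.4]
finger_gap: 0.0698
q [-1.1703 -0.2573  2.1147  0.6918  0.7756  0.4972] p [ 0.3833 -0.2997  0.3004] 
 [[-0.6388  0.6189 -0.457 ]
 [ 0.33   -0.3163 -0.8894]
 [-0.695  -0.719  -0.0022]]
tool delta [ 0.0379  0.1593 -0.0027] world [ 0.0756 -0.0354 -0.1409]
```

```bash
python3 -m handwheel '{"linear":[[0.0076,0.032,-0.0005],[0.0076,0.032,-0.0005],[0.0076,0.032,-0.0005],[0.0076,0.032,-0.0005],[0.0076,0.032,-0.0005],[0,0,0]],"twist":[[0,0,0],[0,0,0],[0,0,0],[0,0,0],[0,0,0],[0,0,0]]}'
python3 - <<'E'
from h import *
for c in ['scene','top']:
    f=snap(c,c+'1')
    d=env.place_of(c,'sash_knob'); print([(e['location'],e['conf']) for e in d[:2]])
    if c=='scene':
        a=cv2.imread('pics/scene1.png')[100:230,140:270]
    else: b=cv2.imread('pics/top1.png')[110:240,325:455]
r=lambda im:cv2.resize(im,(400,400),interpolation=cv2.INTER_CUBIC)
cv2.imwrite('pics/crop2.png',np.hstack([r(a),r(b)]))
go([.5027,-.358,.110])
E
```

```text
t: 10.95
eef_pos: [0.4583, -0.3329, 0.159]
eef_rot: [-0.103, -0.411, -0.578, 0.697]
wrist_force: [-0.0, 0.4, -1.0]
finger_gap: 0.0696
[([0.5001, -0.3579, 0.1105], 0.49)]
[([0.5033, -0.3593, 0.1096], 0.98)]
q [-0.9891  0.062   2.2653  1.2782  0.3702 -0.0746] p [ 0.4573 -0.3338  0.1651] 
 [[-0.6376  0.6226 -0.4537]
 [ 0.3252 -0.3163 -0.8912]
 [-0.6983 -0.7158 -0.0008]]
tool delta [0.0017 0.0753 0.001 ] world [ 0.0454 -0.0242 -0.0551]
```

View pics/crop2.png

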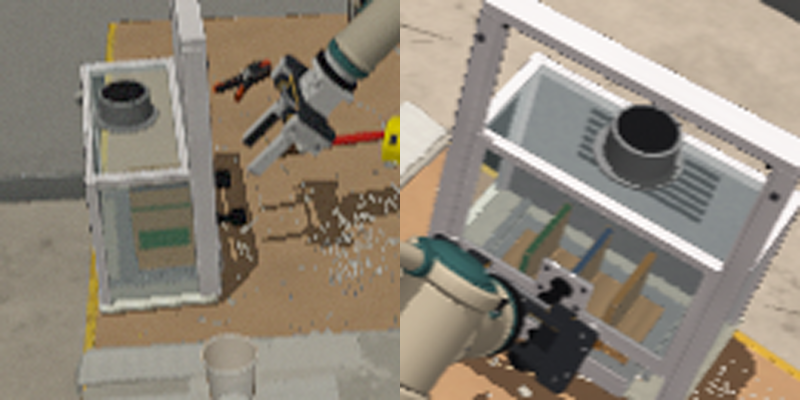

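The fingers straddle the sash knob line in both views (left crop: knob at (220,180), jaws behind it). I'll advance and grip.

```bash
python3 -m handwheel '{"linear":[[0.0005,0.019,0],[0.0005,0.019,0],[0.0005,0.019,0],[0,0.018,0.001],[0,0,0],[0,0,0]],"twist":[[0,0,0],[0,0,0],[0,0,0],[0,0,0],[0,0,0],[0,0,0]]}'
python3 -m handwheel '{"linear":[[0,0,0],[0,0,0],[0,0,0],[0,0,0],[0,0,0],[0,0,0]],"twist":[[0,0,0],[0,0,0],[0,0,0],[0,0,0],[0,0,0],[0,0,0]]}' 0 45
python3 -c "
from h import *
go([.5027,-.358,.110])"
```

```text
t: 11.65
eef_pos: [0.5022, -0.3579, 0.1102]
eef_rot: [-0.106, -0.413, -0.575, 0.698]
wrist_force: [-0.2, -0.4, 0.3]
finger_gap: 0.0703
t: 12.15
eef_pos: [0.5018, -0.3574, 0.109]
eef_rot: [-0.105, -0.413, -0.575, 0.698]
wrist_force: [-0.3, -0.1, 0.4]
finger_gap: 0.0333
q [-0.9197  0.2373  2.2567  1.7932  0.3157 -0.5628] p [ 0.5018 -0.3574  0.109 ] 
 [[-0.6374  0.6215 -0.4555]
 [ 0.328  -0.316  -0.8903]
 [-0.6973 -0.7168 -0.0024]]
tool delta [-0.0015  0.      0.0001] world [ 0.0009 -0.0006  0.001 ]
```

```bash
python3 -m handwheel '{"linear":[[0,0,0],[0,0,0],[0,0,0],[-0.007,-0.0072,0],[-0.0105,-0.0108,0],[-0.0105,-0.0108,0]],"twist":[[0,0,0],[0,0,0],[0,0,0],[0,0,0],[0,0,0],[0,0,0]]}'
python3 -m handwheel '{"linear":[[-0.0105,-0.0108,0],[-0.0105,-0.0108,0],[-0.0105,-0.0108,0],[-0.0105,-0.0108,0],[-0.0105,-0.0108,0],[-0.0105,-0.0108,0],[-0.007,-0.0072,0],[-0.0035,-0.0036,0],[-0.0035,-0.0036,0],[0,0,0]],"twist":[[0,0,0],[0,0,0],[0,0,0],[0,0,0],[0,0,0],[0,0,0],[0,0,0],[0,0,0],[0,0,0],[0,0,0]]}'
python3 -c "
from h import *
go([.5018,-.3574,.260])
env.grab_frame('top');print(env.place_of('top','sash_knob'))"
```

```text
t: 12.65
eef_pos: [0.5016, -0.3577, 0.147]
eef_rot: [-0.103, -0.412, -0.576, 0.698]
wrist_force: [11.2, -5.1, -12.2]
finger_gap: 0.0279
t: 13.48
eef_pos: [0.5016, -0.3577, 0.2577]
eef_rot: [-0.104, -0.412, -0.576, 0.698]
wrist_force: [3.2, -2.6, -4.9]
finger_gap: 0.0283
q [-0.9203  0.0062  2.0223  0.688   0.4976  0.6141] p [ 0.5016 -0.3577  0.2577] 
 [[-0.6396  0.6199 -0.4547]
 [ 0.3288 -0.3141 -0.8907]
 [-0.6949 -0.7191 -0.0029]]
tool delta [-0.0016 -0.0016 -0.0004] world [0.0002 0.0003 0.0023]
[{'location': [0.5046, -0.358, 0.2583], 'conf': 0.6}]
```

```bash
python3 -m handwheel '{"linear":[[-0.0021,-0.0021,0],[-0.0021,-0.0021,0],[0,0,0],[0,0,0]],"twist":[[0,0,0],[0,0,0],[0,0,0],[0,0,0]]}'
python3 -m handwheel '{"linear":[[-0.0021,-0.0021,0],[-0.0021,-0.0021,0],[0,0,0]],"twist":[[0,0,0],[0,0,0],[0,0,0]]}'
```

```text
t: 13.92
eef_pos: [0.5012, -0.3574, 0.2581]
eef_rot: [-0.101, -0.41, -0.579, 0.698]
wrist_force: [22.1, -15.3, -27.2]
finger_gap: 0.0282
t: 14.17
eef_pos: [0.4999, -0.3567, 0.2597]
eef_rot: [-0.099, -0.408, -0.581, 0.698]
wrist_force: [24.8, -20.1, -38.8]
finger_gap: 0.0283
```

The stop is reached (force rises sharply with no motion). I'll ease off, release, retreat and steepen the tool for the tray knob.

```bash
python3 -m handwheel '{"linear":[[0.003,0.003,0],[0,0,0],[0,0,0],[0,0,0],[0,0,0]],"twist":[[0,0,0],[0,0,0],[0,0,0],[0,0,0],[0,0,0]]}' 0.07
python3 -m handwheel '{"linear":[[0,-0.02,0],[0,-0.033,0],[0,-0.033,0],[0,-0.02,0],[0,0,0],[0,0,0],[0,0,0],[0,0,0],[0,0,0]],"twist":[[0,0,0],[0,0,0],[0,0,0],[0,0,0],[0,0,-6],[0,0,-6],[0,0,-6],[0,0,-6],[0,0,0]]}'
python3 - <<'E'
from h import *
for c in ['scene','top']:
    env.grab_frame(c)
    for n in ['sash_knob','tray_knob']:
        d=env.place_of(c,n); print(n,[(e['location'],e['conf']) for e in d[:1]])
s,p,R=st()
T=np.array([.4849,-.3481,.039]);go(T-.10*R[:,1])
E
```

```text
t: 14.58
eef_pos: [0.502, -0.3579, 0.2682]
eef_rot: [-0.106, -0.413, -0.575, 0.698]
wrist_force: [-0.2, 0.3, 0.1]
finger_gap: 0.0581
t: 15.33
eef_pos: [0.4392, -0.3268, 0.3459]
eef_rot: [0.041, -0.284, -0.648, 0.706]
wrist_force: [0.8, -0.9, 0.5]
finger_gap: 0.0703
sash_knob [([0.5003, -0.3575, 0.2612], 0.56)]
tray_knob []
sash_knob [([0.5009, -0.3572, 0.2575], 0.77)]
tray_knob [([0.4835, -0.3473, 0.0412], 0.7)]
q [-0.8615 -0.0149  1.6172  0.1427  1.2155  1.1554] p [ 0.4347 -0.3234  0.3424] 
 [[-0.8348  0.3086 -0.4559]
 [ 0.4288 -0.1547 -0.89  ]
 [-0.3452 -0.9385 -0.0031]]
tool delta [0.0522 0.2041 0.    ] world [ 0.0194 -0.0092 -0.2095]
```

```bash
python3 -m handwheel '{"linear":[[0.0087,0.034,0],[0.0087,0.034,0],[0.0087,0.034,0],[0.0087,0.034,0],[0.0087,0.034,0],[0.0087,0.034,0],[0,0,0],[0,0,0]],"twist":[[0,0,0],[0,0,0],[0,0,0],[0,0,0],[0,0,0],[0,0,0],[0,0,0],[0,0,0]]}'
python3 -c "
from h import *
go([.4845,-.348,.039])"
```

```text
t: 16.3
eef_pos: [0.4537, -0.3325, 0.1321]
eef_rot: [0.044, -0.283, -0.65, 0.704]
wrist_force: [-0.6, 0.2, 0.2]
finger_gap: 0.0701
q [-0.8414  0.1702  1.9594  0.1988  0.6959  1.0714] p [ 0.4537 -0.3325  0.1321] 
 [[-0.8356  0.306  -0.4562]
 [ 0.43   -0.1524 -0.8899]
 [-0.3418 -0.9398 -0.0042]]
tool delta [-0.0006  0.0993  0.0001] world [ 0.0308 -0.0155 -0.0931]
```

```bash
python3 -m handwheel '{"linear":[[0,0.025,0],[0,0.025,0],[0,0.025,0],[0,0.024,0],[0,0,0],[0,0,0]],"twist":[[0,0,0],[0,0,0],[0,0,0],[0,0,0],[0,0,0],[0,0,0]]}'
python3 -m handwheel '{"linear":[[0,0,0],[0,0,0],[0,0,0],[0,0,0],[0,0,0],[0,0,0],[0,0,0],[0,0,0]],"twist":[[0,0,0],[0,0,0],[0,0,0],[0,0,0],[0,0,0],[0,0,0],[0,0,0],[0,0,0]]}' 0 30
python3 -c "
from h import *
go([.4845,-.348,.039])"
```

```text
t: 16.8
eef_pos: [0.4865, -0.3499, 0.0422]
eef_rot: [0.042, -0.285, -0.648, 0.705]
wrist_force: [-0.8, -0.4, 0.4]
finger_gap: 0.0696
t: 17.47
eef_pos: [0.4855, -0.3498, 0.0408]
eef_rot: [0.042, -0.284, -0.648, 0.705]
wrist_force: [-4.9, -2.0, 2.9]
finger_gap: 0.0285
q [-0.8143  0.3395  2.0126  0.2611  0.4696  1.0148] p [ 0.4855 -0.3498  0.0408] 
 [[-0.8354  0.3083 -0.455 ]
 [ 0.4273 -0.1564 -0.8905]
 [-0.3457 -0.9384 -0.001 ]]
tool delta [ 0.0022  0.0011 -0.0011] world [-0.001   0.0018 -0.0018]
```

```bash
python3 -m handwheel '{"linear":[[0.007,-0.0026,0],[0.0141,-0.0051,0],[0.0141,-0.0051,0],[0.0141,-0.0051,0],[0.0141,-0.0051,0],[0.0141,-0.0051,0],[0.0141,-0.0051,0],[0.0141,-0.0051,0],[0.0141,-0.0051,0],[0.0141,-0.0051,0],[0.0047,-0.0017,0],[0,0,0]],"twist":[[0,0,0],[0,0,0],[0,0,0],[0,0,0],[0,0,0],[0,0,0],[0,0,0],[0,0,0],[0,0,0],[0,0,0],[0,0,0],[0,0,0]]}'
python3 -m handwheel '{"linear":[[0.0028,-0.001,0],[0.0028,-0.001,0],[0.0028,-0.001,0],[0,0,0]],"twist":[[0,0,0],[0,0,0],[0,0,0],[0,0,0]]}'
python3 -c "
from h import *
go(np.array([.4855,-.3498,.0408])-.15*np.array([.886,-.463,0]))"
```

```text
t: 18.47
eef_pos: [0.3538, -0.2855, 0.0408]
eef_rot: [0.042, -0.285, -0.645, 0.708]
wrist_force: [-7.5, -9.7, -1.0]
finger_gap: 0.0281
t: 18.8
eef_pos: [0.3493, -0.2835, 0.0413]
eef_rot: [0.041, -0.287, -0.645, 0.707]
wrist_force: [13.1, -9.7, -16.9]
finger_gap: 0.0281
q [-0.9792  0.16    2.3131  0.4624  0.3844  0.6627] p [ 0.3493 -0.2835  0.0413] 
 [[-0.8315  0.3124 -0.4594]
 [ 0.4287 -0.165  -0.8882]
 [-0.3532 -0.9355  0.0033]]
tool delta [-0.0013  0.001  -0.0043] world [ 0.0033  0.0031 -0.0005]
```

```bash
python3 -m handwheel '{"linear":[[-0.003,0.001,0],[0,0,0],[0,0,0],[0,0,0],[0,0,0]],"twist":[[0,0,0],[0,0,0],[0,0,0],[0,0,0],[0,0,0]]}' 0.06
python3 -m handwheel '{"linear":[[0,-0.02,0],[0,-0.033,0],[0,-0.04,0],[0,-0.04,0],[0,-0.04,0],[0,-0.04,0],[0,-0.02,0],[0,0,0]],"twist":[[0,0,0],[0,0,0],[0,0,0],[0,0,0],[0,0,0],[0,0,0],[0,0,0],[0,0,0]]}' 0.03
python3 - <<'E'
from h import *
F={}
for n in ['sash_knob','tray_knob','rack','green_panel','blue_panel','ochre_panel','green_centre','lens','camera_stand']:
    for c in ['scene','top']:
        L=[]
        for k in range(2):
            F[c]=env.grab_frame(c)
            d=[e for e in env.place_of(c,n) if e['conf']>.35]
            if d:L.append(d[0]['location'])
        print(n,c,len(L),np.mean(L,0) if L else '')
im=[cv2.cvtColor(F[c]['img'],cv2.COLOR_RGB2BGR) for c in('scene','top')]
for c in F:
    X=[.4757,-.2867,.106]; print(c,proj(F[c],X))
a=im[0][120:250,170:300]; b=im[1][120:270,290:440]
r=lambda im:cv2.resize(im,(400,400),interpolation=cv2.INTER_CUBIC)
cv2.imwrite('pics/crop3.png',np.hstack([r(a),r(b)]))
go([.4757,-.2867,.106])
E
```

```text
t: 19.22
eef_pos: [0.3489, -0.2782, 0.0395]
eef_rot: [0.043, -0.284, -0.649, 0.705]
wrist_force: [0.3, -0.1, 0.4]
finger_gap: 0.0576
t: 19.88
eef_pos: [0.2778, -0.2446, 0.2634]
eef_rot: [0.04, -0.286, -0.645, 0.707]
wrist_force: [0.2, -0.4, -0.2]
finger_gap: 0.03
sash_knob scene 2 [ 0.503  -0.3569  0.2608]
sash_knob top 2 [ 0.5031 -0.3584  0.2582]
tray_knob scene 2 [ 0.3519 -0.2845  0.0385]
tray_knob top 2 [ 0.3465 -0.2822  0.0391]
rack scene 2 [ 0.4527 -0.3345  0.0204]
rack top 1 [ 0.4534 -0.3314  0.024 ]
green_panel scene 2 [ 0.4734 -0.2851  0.0205]
green_panel top 2 [ 0.4783 -0.2855  0.0176]
blue_panel scene 2 [ 0.4514 -0.3303  0.02  ]
blue_panel top 2 [ 0.4553 -0.3335  0.0215]
ochre_panel scene 2 [ 0.4278 -0.377   0.0227]
ochre_panel top 2 [ 0.4294 -0.3809  0.0285]
green_centre scene 2 [ 0.4784 -0.2853  0.0536]
green_centre top 2 [ 0.4779 -0.2825  0.053 ]
lens scene 2 [0.4124 0.3821 0.207 ]
lens top 1 [ 0.5053 -0.3608  0.2565]
camera_stand scene 2 [0.4225 0.1054 0.0302]
camera_stand top 0 
scene [225.3055 164.4645]
top [348.1643 212.2097]
q [-1.1364 -0.2683  2.0197  0.2405  1.1213  0.8321] p [ 0.2776 -0.2431  0.2585] 
 [[-0.8352  0.3083 -0.4553]
 [ 0.4282 -0.1549 -0.8903]
 [-0.345  -0.9386 -0.0026]]
tool delta [-0.1315  0.211  -0.051 ] world [ 0.1981 -0.0436 -0.1525]
```

View pics/crop3.png

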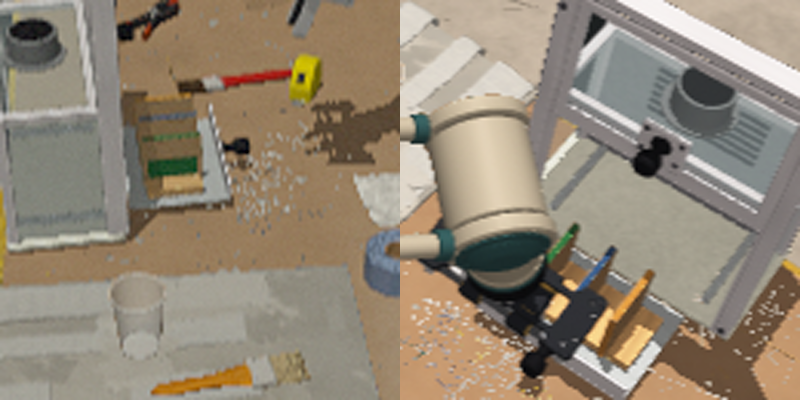

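The tray is out and the three panels stand in it: green nearest the scene camera at about (225,165), then blue and ochre. The networks agree with my geometry to within 3 mm. I'll move above the green panel.

```bash
python3 -m handwheel '{"linear":[[-0.0262,0.0236,-0.0087],[-0.0262,0.0236,-0.0087],[-0.0262,0.0236,-0.0087],[-0.0262,0.0236,-0.0087],[-0.0262,0.0236,-0.0087],[-0.0262,0.0236,-0.0087],[0,0,0],[0,0,0]],"twist":[[0,0,0],[0,0,0],[0,0,0],[0,0,0],[0,0,0],[0,-0.8,0],[0,0,0],[0,0,0]]}' 0.034
python3 - <<'E'
from h import *
F={}
for c in ['scene','top']:
    for n in ['green_panel','green_centre']:
        F[c]=env.grab_frame(c); print(n,c,[(e['location'],e['conf']) for e in env.place_of(c,n)[:1]])
    print(c,proj(F[c],[.476,-.286,.106]))
im=[cv2.cvtColor(F[c]['img'],cv2.COLOR_RGB2BGR) for c in('scene','top')]
a=im[0][100:200,180:280]; b=im[1][150:250,300:400]
r=lambda im:cv2.resize(im,(400,400),interpolation=cv2.INTER_CUBIC)
cv2.imwrite('pics/crop4.png',np.hstack([r(a),r(b)]))
go([.476,-.286,.095])
E
```

```text
t: 24.15
eef_pos: [0.4771, -0.2855, 0.1782]
eef_rot: [0.039, -0.277, -0.65, 0.707]
wrist_force: [-0.3, 0.1, -0.5]
finger_gap: 0.034
green_panel scene [([0.4733, -0.2864, 0.0169], 0.63)]
green_centre scene [([0.479, -0.2842, 0.0578], 0.65)]
scene [225.3337 164.56  ]
green_panel top [([0.4752, -0.2887, 0.0168], 0.78)]
green_centre top [([0.4776, -0.2802, 0.0507], 0.55)]
top [347.9568 212.0908]
q [-0.7275  0.1019  1.9037  0.1247  0.7972  1.2316] p [ 0.4757 -0.2861  0.1808] 
 [[-0.8407  0.3092 -0.4445]
 [ 0.4162 -0.1561 -0.8958]
 [-0.3463 -0.9381  0.0026]]
tool delta [ 0.0295  0.0806 -0.0005] world [ 0.0003  0.0001 -0.0858]
```

View pics/crop4.png

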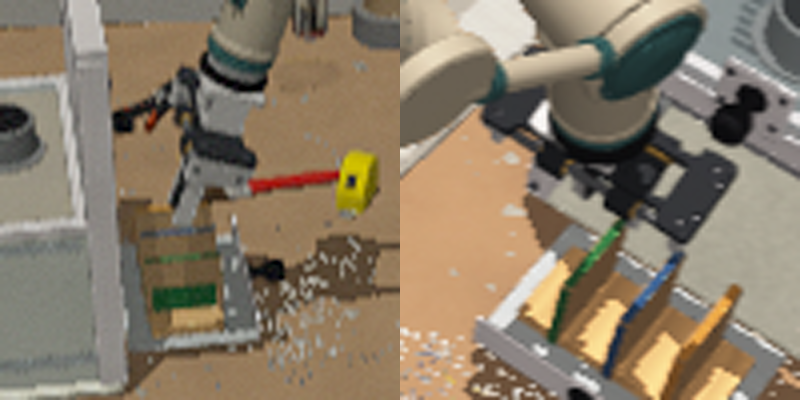

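The fingers sit over the green panel with blue clear. I'll descend and grip.

```bash
python3 -m handwheel '{"linear":[[0.0059,0.0161,0],[0.0059,0.0161,0],[0.0059,0.0161,0],[0.0059,0.0161,0],[0.0059,0.0161,0],[0,0,0],[0,0,0]],"twist":[[0,0,0],[0,0,0],[0,0,0],[0,0,0],[0,0,0],[0,0,0],[0,0,0]]}'
python3 -m handwheel '{"linear":[[0,0,0],[0,0,0],[0,0,0],[0,0,0],[0,0,0],[0,0,0],[0,0,0]],"twist":[[0,0,0],[0,0,0],[0,0,0],[0,0,0],[0,0,0],[0,0,0],[0,0,0]]}' 0 20
python3 -c "
from h import *
go([.476,-.286,.095])"
```

```text
t: 25.13
eef_pos: [0.4757, -0.2859, 0.0939]
eef_rot: [0.039, -0.279, -0.649, 0.707]
wrist_force: [0.6, 0.2, 0.3]
finger_gap: 0.034
t: 25.72
eef_pos: [0.4767, -0.2865, 0.0951]
eef_rot: [0.037, -0.279, -0.649, 0.707]
wrist_force: [-1.6, 1.2, 5.9]
finger_gap: 0.0093
q [-0.7268  0.2049  2.0331  0.1666  0.567   1.1776] p [ 0.4767 -0.2865  0.0951] 
 [[-0.8412  0.3095 -0.4435]
 [ 0.4152 -0.156  -0.8963]
 [-0.3466 -0.938   0.0028]]
tool delta [ 0.0008 -0.0002 -0.0002] world [-0.0007  0.0005 -0.0001]
```

```bash
python3 -m handwheel '{"linear":[[-0.005,-0.0134,0],[-0.0099,-0.0268,0],[-0.0099,-0.0268,0],[-0.0099,-0.0268,0],[-0.0099,-0.0268,0],[-0.0099,-0.0268,0],[-0.0099,-0.0268,0],[-0.0099,-0.0268,0],[0,0,0],[0,0,0]],"twist":[[0,0,0],[0,0,0],[0,0,0],[0,0,0],[0,0,0],[0,0,0],[0,0,0],[0,0,0],[0,0,0],[0,0,0]]}'
python3 - <<'E'
from h import *
s,p,R=st(); print(s['finger_gap'],s['q'],p); print(R)
f=env.grab_frame('scene')
for n in ['green_panel','green_centre']: print(n,[(e['location'],e['conf']) for e in env.place_of('scene',n)[:1]])
S=[];L=[]
for k in range(6):
    f=env.grab_frame('scene')
    d=env.place_of('scene','camera_stand'); S+= [d[0]['location']] if d else []
    d=env.place_of('scene','lens'); L+=[d[0]['location']] if d else []
print(np.array(S),np.array(L))
im=cv2.cvtColor(f['img'],cv2.COLOR_RGB2BGR)
k=5;x0,y0=310,190
a=cv2.resize(im[y0:y0+110,x0:x0+110],None,fx=k,fy=k,interpolation=cv2.INTER_CUBIC)
A=a.copy()
def line(P,Q,c):
    q=[tuple(int(v) for v in ((proj(f,X)-[x0,y0])*k)) for X in(P,Q)]; cv2.line(A,q[0],q[1],c,1)
st0=np.array([.369,.495]); 
az=np.radians(-70); d=np.array([np.cos(az),np.sin(az)]); n=np.array([-d[1],d[0]])
for i in range(2):
  for sgn in(-1,1):
    P=st0+sgn*.055*n+.065*d;Q=st0+sgn*.055*n-.065*d
    line([*P,.014],[*Q,.014],(0,0,255))
    P=st0+sgn*.065*d+.055*n;Q=st0+sgn*.065*d-.055*n
    line([*P,.014],[*Q,.014],(0,0,255))
line([*st0,0],[*st0,.374],(255,0,0))
line([*st0,.208],[*(st0+.121*d),.208],(0,255,0))
cv2.imwrite('pics/crop5.png',A)
bar=cv2.resize(im[80:190,170:280],(550,550),interpolation=cv2.INTER_CUBIC)
cv2.imwrite('pics/crop5.png',cv2.resize(np.hstack([A,bar]),(800,400)))
E
```

```text
t: 26.55
eef_pos: [0.4772, -0.2862, 0.3097]
eef_rot: [0.037, -0.28, -0.648, 0.707]
wrist_force: [-0.6, 0.1, -2.5]
finger_gap: 0.0093
0.009283544005050963 [-0.7255  0.0154  1.6662  0.0987  1.1181  1.2765] [ 0.4772 -0.2862  0.3097]
[[-0.8409  0.31   -0.4436]
 [ 0.4151 -0.1565 -0.8962]
 [-0.3473 -0.9378  0.0029]]
green_panel [([0.4747, -0.2827, 0.2348], 0.82)]
green_centre [([0.3514, -0.284, 0.0372], 0.69)]
[[0.3647 0.4939 0.0048]
 [0.3683 0.494  0.0026]
 [0.3681 0.4965 0.0025]
 [0.3691 0.498  0.0025]
 [0.3674 0.4945 0.0049]] [[ 0.4113  0.3836  0.2089]
 [ 0.4124  0.3841  0.2095]
 [ 0.6072 -0.4124  0.0033]
 [ 0.4105  0.3828  0.2073]
 [ 0.4132  0.3819  0.2094]
 [ 0.4143  0.3803  0.2083]]
```

View pics/crop5.png

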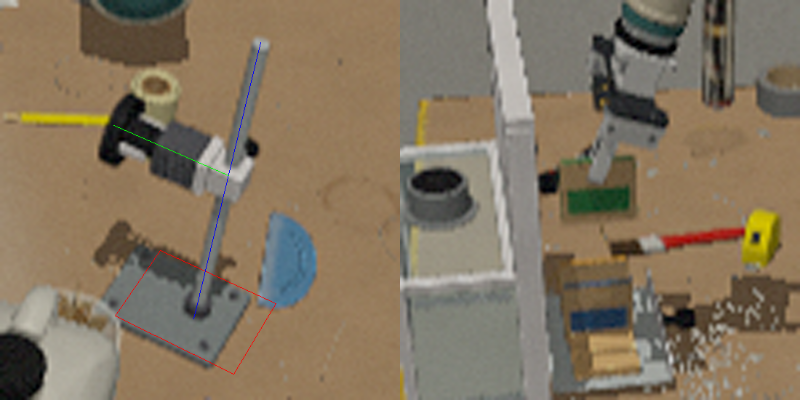

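The panel hangs level in the jaws with its paint uncovered, and blue and ochre still stand in the rack. The stand overlay fits the column at about (220,200). I'll back off from the cabinet post, then arc over to a point short of the focus while yawing about 47°.

```bash
python3 -m handwheel '{"linear":[[0.014,-0.0052,0],[0.028,-0.0104,0],[0.014,-0.0052,0],[0,0,0]],"twist":[[0,0,0],[0,0,0],[0,0,0],[0,0,0]]}'
python3 -m handwheel '{"linear":[[0.0007,0.001,-0.015],[0.0007,0.001,-0.0296],[0.0007,0.001,-0.0296],[0.0007,0.001,-0.0296],[0.0007,0.001,-0.0296],[0.0007,0.001,-0.0296],[0.0007,0.001,-0.0296],[0.0007,0.001,-0.0296],[0.0007,0.001,-0.0296]],"twist":[[-0.514,-1.389,0],[-1.027,-2.777,0],[-1.027,-2.777,0],[-1.027,-2.777,0],[-1.027,-2.777,0],[-1.027,-2.777,0],[-1.027,-2.777,0],[-1.027,-2.777,0],[-1.027,-2.777,0]]}'
python3 -m handwheel '{"linear":[[0.0007,0.001,-0.0296],[0.0007,0.001,-0.0296],[0.0007,0.001,-0.0296],[0.0007,0.001,-0.0296],[0.0007,0.001,-0.0296],[0.0007,0.001,-0.0296],[0.0007,0.001,-0.0296],[0,0,-0.015],[0,0,0],[0,0,0]],"twist":[[-1.027,-2.777,0],[-1.027,-2.777,0],[-1.027,-2.777,0],[-1.027,-2.777,0],[-1.027,-2.777,0],[-1.027,-2.777,0],[-1.027,-2.777,0],[-0.514,-1.389,0],[0,0,0],[0,0,0]]}'
cat >> h.py <<'E'
def final(az,lens=np.array([.4117,.3822,.2082]),T=np.array([.001,0,.0731])):
    """tool moves to bring green centre to focus; panel y=-tool z, panel z assumed world up after levelling"""
    s,p,R=st(); a=np.radians(az); d=np.array([np.cos(a),np.sin(a),0]); py=-d; pz=np.array([0,0,1.]); px=np.cross(py,pz)
    org=lens+.16*d-.0045*py-.031*pz; tcp=org+T[0]*px+T[2]*pz
    z=-py; t=np.radians(20.2); y=px*np.sin(t)-pz*np.cos(t); Rt=np.c_[np.cross(y,z),y,z]
    print('gap',s['finger_gap'],'q',s['q'],'p',p,'tcp target',tcp); print('tool lin',R.T@(tcp-p),'twist deg',np.degrees(Ro.from_matrix(R.T@Rt).as_rotvec()))
E
python3 -c "
from h import *
final(-69)"
```

```text
t: 27.93
eef_pos: [0.4202, -0.2573, 0.3086]
eef_rot: [0.039, -0.279, -0.649, 0.707]
wrist_force: [0.1, -0.6, -1.1]
finger_gap: 0.0089
t: 28.68
eef_pos: [0.4868, -0.0162, 0.2981]
eef_rot: [-0.118, -0.131, -0.695, 0.698]
wrist_force: [0.1, 0.2, -0.6]
finger_gap: 0.0086
t: 29.52
eef_pos: [0.4514, 0.2009, 0.2895]
eef_rot: [0.249, -0.006, 0.707, -0.662]
wrist_force: [0.4, -0.2, -1.1]
finger_gap: 0.0089
gap 0.008906582151107317 q [ 0.2461 -0.076   1.802   0.0475  1.0663  1.4329] p [0.4514 0.2009 0.2895] tcp target [0.4716 0.229  0.2503]
tool lin [-0.0136  0.0468 -0.0189] twist deg [0.0082 0.1036 0.0192]
```

```bash
python3 -m handwheel '{"linear":[[-0.0034,0.0117,-0.0047],[-0.0034,0.0117,-0.0047],[-0.0034,0.0117,-0.0047],[-0.0034,0.0117,-0.0048],[0,0,0],[0,0,0],[0,0,0]],"twist":[[0,0,0],[0,0,0],[0,0,0],[0,0.1,0],[0,0,0],[0,0,0],[0,0,0]]}'
python3 - <<'E'
from h import *
final(-69)
G={}
for c in ['scene','top']:
  for n in ['green_centre','green_panel','lens','focus','camera_stand']:
    L=[]
    for k in range(4):
        f=env.grab_frame(c); d=[e for e in env.place_of(c,n) if e['conf']>.3]; L+=[d[0]['location']] if d else []
    print(c,n,len(L),np.median(L,0) if L else '')
  G[c]=f
s,p,R=st(); out=[]
for c,k in (('scene',5),('top',5)):
    f=G[c]; im=cv2.cvtColor(f['img'],cv2.COLOR_RGB2BGR)
    o=(proj(f,[.44,.31,.2])-55).astype(int); o=np.clip(o,0,[402,274]); print(c,o)
    a=cv2.resize(im[o[1]:o[1]+110,o[0]:o[0]+110],None,fx=k,fy=k,interpolation=cv2.INTER_CUBIC)
    cv2.imwrite('pics/raw_%s.png'%c,a)
    az=np.radians(-69); d=np.array([np.cos(az),np.sin(az),0]); lens=np.array([.4117,.3822,.2082])
    q=[tuple(((proj(f,X)-o)*k).astype(int).tolist()) for X in (lens-.126*d,lens+.16*d)]
    cv2.line(a,q[0],q[1],(0,255,255),1)
    out.append(a)
cv2.imwrite('pics/crop6.png',cv2.resize(np.hstack(out),(800,400)))
E
```

```text
t: 30.1
eef_pos: [0.4719, 0.2277, 0.2505]
eef_rot: [0.248, -0.004, 0.707, -0.662]
wrist_force: [0.9, 0.8, -0.9]
finger_gap: 0.0086
gap 0.00858605237735361 q [ 0.3009 -0.0033  1.8313  0.0268  0.9625  1.496 ] p [0.4719 0.2277 0.2505] tcp target [0.4716 0.229  0.2503]
tool lin [-0.      0.0002 -0.0013] twist deg [-0.0345 -0.1245  0.0361]
scene green_centre 4 [0.4718 0.2311 0.2101]
scene green_panel 4 [0.4683 0.2299 0.1736]
scene lens 4 [0.4126 0.3811 0.1159]
scene focus 2 [ 0.4499 -0.0742  0.0978]
scene camera_stand 4 [0.3673 0.4965 0.0024]
top green_centre 0 
top green_panel 0 
top lens 1 [ 0.3484 -0.2816  0.0388]
top focus 0 
top camera_stand 1 [ 0.4571 -0.3316  0.0215]
scene [266 163]
top [108 112]
```

View pics/crop6.png

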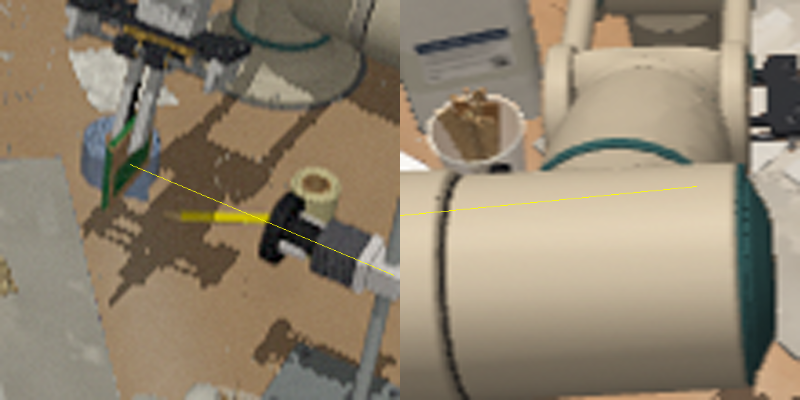

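The optical-axis line meets the green rectangle in the scene view at about (130,165) and runs along the lens head. The network's green centre is within about 4 mm of the focus. Next, an independent check of the lens heading from the base-plate edges.

Run:
```python
from h import *
f=env.grab_frame('scene')
im=cv2.imread('pics/scene0.png'); lab=cv2.cvtColor(im,cv2.COLOR_BGR2LAB).astype(int)
g=(abs(lab[...,1]-128)<7)&(lab[...,2]<131)&(lab[...,0]>60)&(lab[...,0]<190)
m=np.zeros(g.shape,np.uint8); m[255:295,334:382]=g[255:295,334:382]
m=cv2.morphologyEx(m,cv2.MORPH_CLOSE,np.ones((3,3)))
n,l,s,_=cv2.connectedComponentsWithStats(m); i=1+s[1:,4].argmax(); m=(l==i).astype(np.uint8); print(s[i])
for r in m[255:295,334:382]: print(''.join('#' if v else '.' for v in r))
K=f['intrinsics'];C=-f['R'].T@f['t']
def bp(u,v,z):
    d=f['R'].T@np.linalg.solve(K,[u,v,1]); return (C+d*(z-C[2])/d[2])[:2]
c=cv2.findContours(m,0,cv2.CHAIN_APPROX_NONE)[0][0][:,0]
P=np.array([bp(u,v,.014) for u,v in c])
w=P.astype(np.float32)*1000
print(cv2.minAreaRect(w))
```

```text
[338 255  44  36 816]
.................................####...........
.................................####...........
.................................###............
.............####................###............
............#######.............####............
............#########...........###.............
...........############.........###.............
...........###############.....####.............
..........##################...####.............
..........#########################.............
.........##########################.............
........###########################.............
........#############################...........
.......################################........#
......###################################......#
......####################################.....#
.....###########################################
....############################################
....########################################...#
....########################################....
....#######################################.....
........###################################.....

[... 285 characters left out ...]
........
..................####################..........
....................##################..........
......................###############...........
........................############............
..........................##########............
............................#######.............
...............................####.............
................................##..............
................................................
................................................
................................................
................................................
((353.8106994628906, 466.85919189453125), (170.93637084960938, 139.31491088867188), 19.203983306884766)
```

Run:
```python
from h import *
f=env.grab_frame('scene')
K=f['intrinsics'];C=-f['R'].T@f['t']
def bp(c,r,z):
    d=f['R'].T@np.linalg.solve(K,[c+334,r+255,1]); return (C+d*(z-C[2])/d[2])[:2]
E={'upper_long':([(19,4),(21,5),(23,6),(26,7),(28,8),(37,12),(39,13),(41,14),(42,15)],.014),
'left_short':([(12,4),(11,6),(10,8),(9,10),(8,11),(7,13),(6,14),(5,16)],.014),
'lower_long':([(11,25),(13,26),(15,27),(18,28),(20,29),(22,30),(24,31),(26,32),(28,33),(31,34)],0),
'right_short':([(43.5,19),(42.5,21),(41.5,22),(40.5,23),(39.5,25),(38.5,27),(37.5,29),(36.5,30),(35.5,32),(34.5,33)],0)}
for k,(p,z) in E.items():
    P=np.array([bp(*q,z) for q in p]); vx,vy,_,_=cv2.fitLine(P.astype(np.float32),2,0,.01,.01).ravel()
    print(k,np.degrees(np.arctan2(vy,vx))%180-180, P.mean(0))
final(-69)
```

```text
upper_long -69.837616 [0.3268 0.4583]
left_short -156.59856 [0.3994 0.4126]
lower_long -68.17688 [0.4186 0.4995]
right_short -160.27629 [0.3511 0.5275]
gap 0.009297165483983844 q [ 0.3025 -0.0028  1.8319  0.0271  0.9621  1.4964] p [0.4714 0.2285 0.25  ] tcp target [0.4716 0.229  0.2503]
tool lin [-0.0004 -0.0002 -0.0004] twist deg [ 0.0121 -0.0643  0.075 ]
```

The plate edges give -68.2° to -69.8°, so -69° stands. A last check of the other items, then I'll hand in.

```bash
python3 -m handwheel '{"linear":[[0,0,0],[0,0,0],[0,0,0],[0,0,0]],"twist":[[0,0,0],[0,0,0],[0,0,0],[0,0,0]]}'
python3 - <<'E'
from h import *
for n in ['sash_knob','tray_knob','blue_panel','ochre_panel']:
    f=env.grab_frame('scene'); print(n,[(np.array(e['location']),e['conf']) for e in env.place_of('scene',n)[:1]])
im=cv2.cvtColor(f['img'],cv2.COLOR_RGB2BGR)
r=lambda i:cv2.resize(i,(400,400),interpolation=cv2.INTER_CUBIC)
cv2.imwrite('pics/crop7.png',np.hstack([r(im[100:200,160:260]),r(im[175:235,275:335])]))
final(-69)
E
```

```text
t: 34.53
eef_pos: [0.4714, 0.2285, 0.25]
eef_rot: [0.248, -0.005, 0.707, -0.662]
wrist_force: [-0.0, -0.1, -0.8]
finger_gap: 0.0085
sash_knob [(array([ 0.5012, -0.3539,  0.2564]), 0.61)]
tray_knob [(array([ 0.3522, -0.2868,  0.0355]), 0.75)]
blue_panel [(array([ 0.4539, -0.3298,  0.0181]), 0.56)]
ochre_panel [(array([ 0.4301, -0.3783,  0.0223]), 0.68)]
gap 0.00896589202944676 q [ 0.3025 -0.0028  1.832   0.0271  0.962   1.4964] p [0.4714 0.2285 0.25  ] tcp target [0.4716 0.229  0.2503]
tool lin [-0.0004 -0.0002 -0.0004] twist deg [ 0.0124 -0.0648  0.0726]
```

View pics/crop7.png

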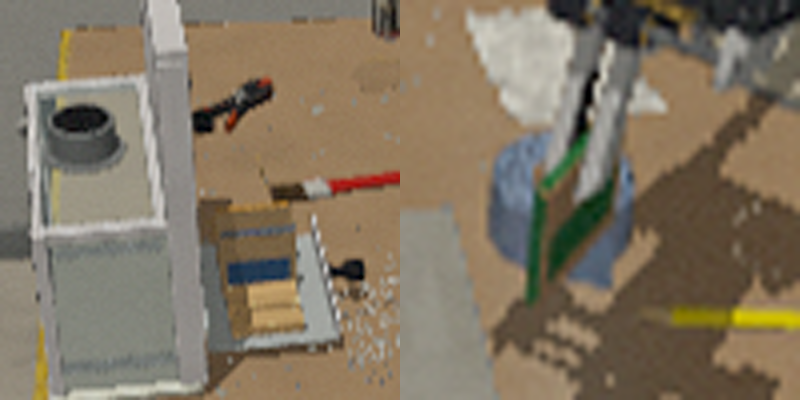

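```bash
python3 -c "
from workcell import env
print(env.job_done())"
```

```text
the job is handed in; nothing more can be done
None
```

I raised the sash and pulled the tray out, each until it met its stop. I then lifted the green panel from the left slot by its bare top strip. I handed the job in at about 35 s with the arm holding the panel still in front of the lens.

**Last checks:**
- **Sash and tray:** both were still in place. The sash knob read z ≈ 0.256 to 0.261 m against 0.260 expected. The tray knob had moved about 0.15 m from home.
- **Other panels:** blue and ochre still stand in the rack.
- **Grip position:** the tool was within 1 mm and 0.1° of my computed target pose. The fingertips come out about 5 mm above the paint by calculation. In the last picture they look close to the paint's upper edge, but I could not see a clear gap.
- **Lens direction:** my heading of -69° fits the base-plate edges, which gave -66.6° to -70.3° singly and about -68.7° on average.

**Checks that disagreed or failed:**
- **Panel position:** the networks put the green centre and panel origin 2 to 4 mm either side of the target, with opposite signs, so I made no correction.
- **Lens:** the last lens reading came out at z = 0.116 m. I rejected it because it contradicted the earlier, consistent readings of about 0.208 m.
- **Top camera:** the arm hid the final pose from it, so only the scene camera confirms the placement.

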